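# Walk the tube block square into the bench stop

## Task

Walk the heavy aluminium tube block round on the bench by pushing it with the fingertips, until a long side is square to the steel fence of the bench stop while the block is still clear of it. Then push it on until that long side sits flush against the fence, between the two end lugs. Only push it: keep it flat on the bench, and leave the pots, dish, jar, tweezers and case where they are.

Things in the scene. Friction and masses are not known exactly. Their poses are not given: they have to be found in the camera images.
- block: the heavy tube block: plain aluminium, 88 mm (own x) by 140 mm (own y, its long axis), 36 mm tall (own z up), eight round blind wells in its top; 0.7 to 1 kg, slides on the bench with a friction coefficient of roughly 0.4 to 0.7. Origin: centre of its underside. At the start it stands clear of the stop, on the robot's side of it, with its own y axis turned 0.45 to 1.0 rad anticlockwise (from above) from the fence's. Too wide to take between the fingers
- stop_face (a point): the bench stop, fixed to the bench: a straight plain steel fence 224 mm long, 30 mm tall, with a lug at each end pointing back at the robot's side. This point is the middle of the fence's face, half-way up (15 mm above the bench). x axis: level, into the fence, away from the robot; y axis: along the fence; z up. The lugs stand out 25 mm from the face, are 12 mm thick and leave 200 mm between them for the 140 mm block. The stop lies at another place and angle each time
- pot_a: bystander, not to be disturbed: black plastic plant pot 68 mm square, 82 mm tall, with a stalk to 170 mm. Origin: centre of its underside
- pot_b: bystander, not to be disturbed: black plastic plant pot 68 mm square, 82 mm tall, with a low leaf rosette. Origin: centre of its underside
- dish: bystander, not to be disturbed: closed clear petri dish, 88 mm across, 15 mm tall. Origin: centre of its underside
- jar: bystander, not to be disturbed: small clear jar with a white cap, 32 mm across, 60 mm tall. Origin: centre of its underside
- tweezers: bystander, not to be disturbed: steel tweezers lying flat, 115 mm long (along own x), 15 mm wide, 8 mm tall. Origin: centre of its underside
- caliper_case: bystander, not to be disturbed: grey flat instrument case 50 x 130 x 16 mm, beyond the fence. Origin: centre of its underside
Mind the look-alikes: they are no part of the job. Of the things that look like the part that bears stop_face, take the one that is farthest from the robot's base at the start.

How it is judged:
On the way:
1. a long side of the block is square to the fence within about 9 degrees, while that side is still at least 8 mm short of the fence (angle between the y axis of block and the y axis of stop_face, either way round below 0.16 rad and x of block in the frame of stop_face below -0.052 m), for 0.1 s.
At the end, for the whole second after the job is handed in: the block lies flat and still with a long side against the fence: within 2.5 degrees of parallel, that side at most 4.5 mm from the face at its middle, and between the lugs (centre within 36 mm of the fence's middle) (angle between the y axis of block and the y axis of stop_face, either way round below 0.045 rad and x of block in the frame of stop_face between -0.0485 and -0.04 m and y of block in the frame of stop_face between -0.036 and 0.036 m and height (world z) of block below 0.004 m and angle between block's own z axis and vertical below 0.04 rad and linear speed of block below 0.01 m/s); the robot touches nothing.
It fails at once if the block is lifted or tipped (6 mm or about 9 degrees) (height (world z) of block above 0.006 m or angle between block's own z axis and vertical above 0.15 rad).
It fails at once if a bystander is moved 20 mm or more (distance of any of pot_a, pot_b, dish, jar, tweezers, caliper_case from where it was at the start of the episode above 0.02 m).
It also fails if it takes over 72 s, if anything falls off the work surface, if the arm or the gripper's body presses on something with over 40 N, if the wrist force passes 120 N, or if a joint passes its speed limit or range.

## Robot

A 7-joint arm with a two-finger parallel gripper is mounted at the origin on the work surface. World frame = base frame: x ahead of the robot, y to its left, z up, the work surface at z = 0. Lengths are in m, angles in rad, forces in N, time in s.
With the tool pointing down it reaches from about 0.35 to 0.775 m from the base axis. Payload 3.1 kg.
Tool frame: the origin (TCP) lies where the fingers leave the gripper's body, on its centre line; the fingertips stand 73 mm ahead of it and the grasp point (between the pads) lies 54 mm ahead of it; z points along the fingers, y is the line along which they close (so a half turn about z gives the same grasp; the last joint's range is limited). The gripper opens to 85 mm and grips with 20 to 120 N. Pads are 22 mm wide; open, the fingers measure 114 mm over their backs; the gripper's body (76 mm by 85 mm) begins 54 mm behind the grasp point. The pads swing forward as they close: fully open they stand 13 mm farther back than shut.
Start: joints at [1.248, 0.311, 0.014, 1.512, -0.004, 1.319, -0.027], TCP at [0.152, -0.528, 0.304] pointing down, gripper open.
Joint ranges: [-2.7, 2.7], [-0.3, 1.91], [-1.27, 1.3], [0.12, 2.57], [-1.44, 4.58], [0.2, 2.03], [-3.05, 3.05]. Speed limits (rad/s): [2.79, 2.79, 3.14, 3.14, 3.14, 3.14, 3.14].

## Interface

Orientations are given as a 3x3 rotation matrix whose columns are the frame's x, y, z axes.
In Python, from workcell import manip, imaging gives the robot as it stands. Calls block until the motion is done:
- manip.movep(position, orientation): joint-space move of the TCP to a pose.
- manip.line_to(position, rot=None, speed=0.15, until_force=None): straight line of the TCP; rot=None keeps the orientation; speed is the mean speed in m/s. With until_force (N) it stops when the force on the tool has changed by that much, and returns True; else False.
- manip.set_joints(angles): joint-space move.
- manip.release() and manip.grasp(effort=None): open the fingers fully, or close them until they stop; effort is the grip in N (None keeps the last).
- manip.sleep(seconds).
- manip.solve_ik(position, orientation): joint angles nearest the present ones, or None.
- manip.sense(): the state.
- imaging.read_camera(name): name is "scene" or "side" or "wrist"; returns a dict with "img" (400x640x3 uint8, blue, green, red), "fx", "fy", "cx", "cy" (pixels), "extrinsics" (4x4, takes a point from camera to world coordinates). Camera axes: x right, y up, looking along -z (the intrinsics and any distortion apply to the point x, -y, -z); pixel columns grow to the right and rows downward; lengths in m; the calibration is good to about 2 mm. A picture is of the moment at which its call begins. There is no depth.
A pose or a line that the arm cannot do raises manip.Unreachable and nothing moves.
- manip.job_done(): hands the job in; it is judged then, once.
The state is a dict: "time_s": time; "joint_pos": joint angles; "joint_velocities": joint speeds; "tau": joint torques, N m; "tcp_pos": TCP position; "tcp_rot": TCP orientation; "ft_force": force on the tool from outside, world axes, zero at the start; "ft_torque": the same for the moment, N m; "opening": finger opening in m; "grip_force": force on a finger pad.
Only numpy, scipy, OpenCV 4.12 (cv2) and the standard library are available. Lean on these libraries where they do the work, as an engineer would, in place of code of your own. Each camera call takes 0.05 s, during which the arm holds its last target. There are 200 camera calls.

## Working session

There is one attempt and no reset: what is moved stays moved. The work goes in short steps, each a Python script; the robot and the scene stay as the last script left them, time stands still between calls to the robot, and variables do not carry over. Pictures are saved under pics/ and viewed, at most 10 in all, crops included, and the job is handed in when it is done.

```bash
mkdir -p pics; ls; python3 - <<'E'
from workcell import manip, imaging
import cv2,numpy as np
np.set_printoptions(precision=4,suppress=True)
for n in ("scene","side"):
    c=imaging.read_camera(n); cv2.imwrite(f"pics/{n}0.png",c["img"])
    print(n,{k:v for k,v in c.items() if k!="img"})
s=manip.sense(); print(s)
E
```

```text
pics
scene {'fx': 489.4089553675033, 'fy': 489.4089553675033, 'cx': 314.8943444346464, 'cy': 203.8942227400788, 'extrinsics': array([[-0.5717, -0.4596,  0.6796,  1.3415],
       [ 0.8204, -0.3256,  0.47  ,  0.6227],
       [ 0.0053,  0.8263,  0.5632,  0.7263],
       [ 0.    ,  0.    ,  0.    ,  1.    ]])}
side {'fx': 366.0055860225737, 'fy': 366.0055860225737, 'cx': 319.2445767892168, 'cy': 201.0982539913, 'extrinsics': array([[-0.9795,  0.121 , -0.1609,  0.422 ],
       [-0.2003, -0.6654,  0.7191,  0.6121],
       [-0.0201,  0.7366,  0.676 ,  0.5849],
       [ 0.    ,  0.    ,  0.    ,  1.    ]])}
{'time_s': 0.1, 'joint_pos': array([ 1.2483,  0.3117,  0.014 ,  1.5129, -0.0044,  1.3192, -0.0272]), 'joint_velocities': array([-0.0002, -0.0015,  0.0003, -0.0043,  0.0011, -0.0003, -0.0005]), 'tau': array([  0.0007, -38.0854,   0.1465, -23.1244,   0.0122,   0.0081,
        -0.    ]), 'tcp_pos': array([ 0.1523, -0.528 ,  0.3029]), 'tcp_rot': array([[ 0.9608,  0.2772, -0.0007],
       [ 0.2772, -0.9608,  0.002 ],
       [-0.0001, -0.0021, -1.    ]]), 'ft_force': array([ 0.4662, -0.0505,  0.2176]), 'ft_torque': array([-0.0214,  0.0073,  0.0062]), 'grip_force': 0.0, 'opening': 0.08549508626853974}
```

View pics/scene0.png

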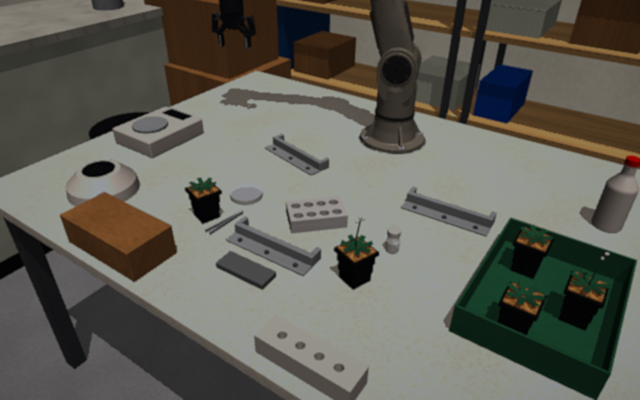

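View pics/side0.png

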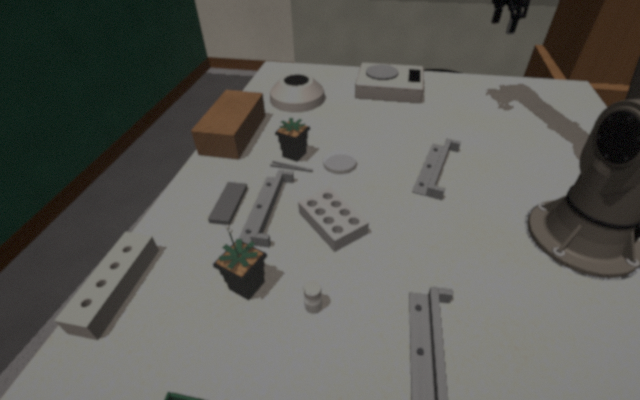

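The scene picture shows the block at about (317,213) and the far stop at (275,245), with the case beyond it, pot_a at (356,260), pot_b at (204,198), the dish at (247,196), the tweezers at (224,223) and the jar at (393,239). The side picture shows the block at (333,218) and the stop at (268,205). I'll zoom both to pick corners.

```bash
python3 - <<'E'
import cv2
a=cv2.imread("pics/scene0.png")[170:300,170:420]; cv2.imwrite("pics/sc1.png",cv2.resize(a,None,fx=3.2,fy=3.2,interpolation=cv2.INTER_CUBIC))
a=cv2.imread("pics/side0.png")[110:310,195:395]; cv2.imwrite("pics/si1.png",cv2.resize(a,None,fx=3,fy=3,interpolation=cv2.INTER_CUBIC))
E
```

```text
(no output)
```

View pics/sc1.png

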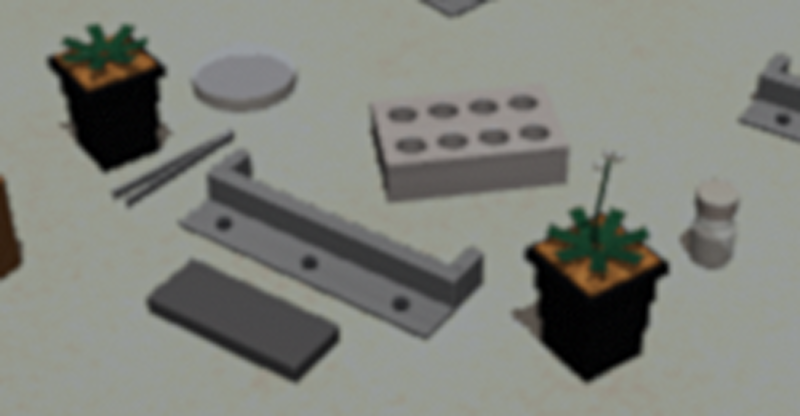

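View pics/si1.png

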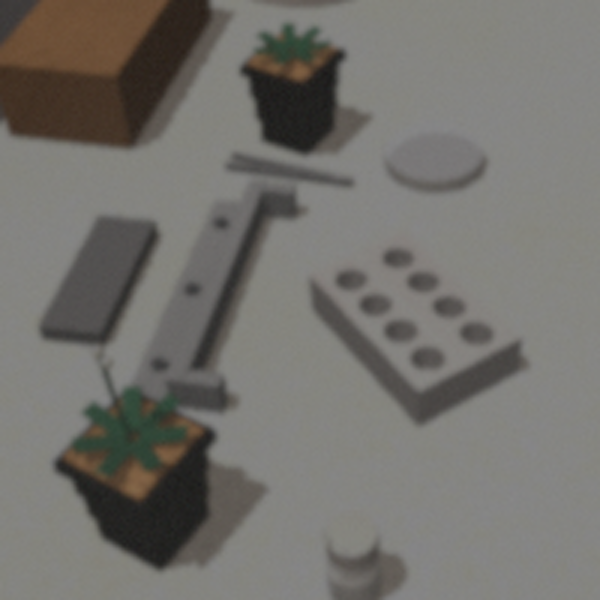

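Corners, in crop pixels:
- **Scene:** wells from (402,114) to (534,132), stop top back corners at (210,172) and (455,272), lug tips at (240,152) and (481,254).
- **Side:** wells from (398,258) to (428,358), lug tips at about (296,188) and (224,378).

```bash
cat > h.py <<'E'
from workcell import manip, imaging
import cv2,numpy as np
np.set_printoptions(precision=4,suppress=True)
def cast(c,px,z):
    px=np.atleast_2d(np.array(px,float)); E=c["extrinsics"]
    d=np.c_[(px[:,0]-c["cx"])/c["fx"],-(px[:,1]-c["cy"])/c["fy"],-np.ones(len(px))]@E[:3,:3].T
    o=E[:3,3]; return o+d*((z-o[2])/d[:,2])[:,None]
E
python3 - <<'E'
from h import *
sc=imaging.read_camera("scene"); si=imaging.read_camera("side")
S=lambda p,z:cast(sc,np.array(p)/3.2+170-.35,z)[:,:2]
T=lambda p,z:cast(si,np.array(p)/3+[195,110]-.33,z)[:,:2]
ws=[(402,114),(444,110),(484,106),(522,102),(410,145),(452,141),(494,137),(534,132)]
wt=[(398,258),(423,282),(449,306),(476,333),(351,280),(375,305),(400,331),(428,358)]
for n,w in(("sc",S(ws,.036)),("si",T(wt,.036))):
    a=np.linalg.svd(w-w.mean(0))[2][0]; print(n,w.mean(0),a,np.arctan2(a[1],a[0]))
print("block top corners",S([(372,103),(548,85),(567,147),(388,165)],.036),T([(310,280),(385,237),(520,343),(420,395)],.036))
print("sc back top",S([(210,172),(455,272)],.03),"tips outer/inner",S([(252,156),(240,152),(481,254),(472,250)],.03), "inner edge",S([(250,182),(443,268)],.03))
print("si tips outer..",T([(296,188),(224,378)],.03),"inner edge top",T([(268,195),(195,370)],.03),"bottom face",T([(272,205),(208,366)],0))
print("pots sc bottom corner",S([(108,170),(590,380)],0),"si",T([(307,152),(162,568)],0))
print("top pots sc",S([(108,66),(597,262)],.082),"si",T([(294,63),(140,460)],.082))
print("jar",S([(715,195)],.06),T([(352,535)],.06),"dish",S([(245,78)],.015),T([(435,158)],.015),"tw",S([(113,195),(233,133)],.004),T([(228,160),(353,182)],.004))
E
```

```text
sc [0.5224 0.0592] [-0.7162  0.6979] 2.3691096705485206
si [0.519 0.056] [-0.7116  0.7026] 2.362524239102081
block top corners [[ 0.5431 -0.0182]
 [ 0.4412  0.0811]
 [ 0.505   0.1385]
 [ 0.6015  0.0419]] [[ 0.5976  0.0428]
 [ 0.5526 -0.0147]
 [ 0.4393  0.0789]
 [ 0.499   0.1382]]
sc back top [[ 0.6786 -0.066 ]
 [ 0.6672  0.1491]] tips outer/inner [[ 0.6453 -0.054 ]
 [ 0.6466 -0.0648]
 [ 0.641   0.1528]
 [ 0.641   0.1452]] inner edge [[ 0.6708 -0.0335]
 [ 0.6685  0.14  ]]
si tips outer.. [[ 0.6377 -0.0691]
 [ 0.6334  0.1424]] inner edge top [[ 0.6579 -0.0561]
 [ 0.6552  0.139 ]] bottom face [[ 0.6636 -0.0797]
 [ 0.6598  0.1079]]
pots sc bottom corner [[ 0.6939 -0.1621]
 [ 0.6764  0.2642]] si [[ 0.6528 -0.1584]
 [ 0.6356  0.2741]]
top pots sc [[ 0.6725 -0.1698]
 [ 0.6571  0.253 ]] si [[ 0.6629 -0.1736]
 [ 0.6423  0.2561]]
jar [[0.5233 0.2704]] [[0.5155 0.2683]] dish [[ 0.5504 -0.1463]] [[ 0.5352 -0.1495]] tw [[ 0.7179 -0.1317]
 [ 0.6044 -0.1124]] [[ 0.7174 -0.1294]
 [ 0.6014 -0.1178]]
```

```bash
cat >> h.py <<'E'
def block(cam,img=None,guess=(.52,.058),save=None):
    """centre, long-axis angle (mod pi) from the pink-ish top+sides; uses wells inside the top"""
    c=imaging.read_camera(cam)
    if img is not None: c["img"]=cv2.imread(img)
    L=cv2.cvtColor(cv2.GaussianBlur(c["img"],(3,3),0),cv2.COLOR_BGR2LAB).astype(int)
    E=c["extrinsics"]; p=E[:3,:3].T@(np.array([*guess,.036])-E[:3,3])
    g=np.array([c["cx"]-p[0]/p[2]*c["fx"],c["cy"]+p[1]/p[2]*c["fy"]])
    bg=cv2.medianBlur(cv2.cvtColor(c["img"],cv2.COLOR_BGR2GRAY),21).astype(int)
    gray=cv2.cvtColor(c["img"],cv2.COLOR_BGR2GRAY).astype(int)
    m=((bg-gray)>12).astype(np.uint8)
    n,lab,st,ce=cv2.connectedComponentsWithStats(m)
    ok=[i for i in range(1,n) if 12<st[i,4]<110 and np.linalg.norm(ce[i]-g)<60]
    if save: 
        v=c["img"].copy()
        for i in ok: cv2.circle(v,tuple(int(t) for t in ce[i]),2,(0,0,255),-1)
        x,y=int(max(g[0]-90,0)),int(max(g[1]-70,0)); cv2.imwrite(save,cv2.resize(v[y:y+140,x:x+180],None,fx=4,fy=4))
    w=cast(c,ce[ok],.036)[:,:2] if ok else np.zeros((0,2))
    return w
E
python3 - <<'E'
from h import *
for n in("scene","side"):
    w=block(n,f"pics/{n}0.png",save=f"pics/d_{n}.png"); print(n,w)
im=cv2.imread("pics/side0.png"); lab=cv2.cvtColor(im,cv2.COLOR_BGR2LAB)
for p in[(333,205),(320,225),(355,240),(400,220),(300,250),(275,190)]: print(p,im[p[1],p[0]],lab[p[1],p[0]])
im=cv2.imread("pics/scene0.png"); lab=cv2.cvtColor(im,cv2.COLOR_BGR2LAB)
for p in[(318,209),(320,226),(340,222),(400,200),(300,180),(260,230)]: print(p,im[p[1],p[0]],lab[p[1],p[0]])
E
```

```text
scene [[ 0.369  -0.1628]
 [ 0.3549 -0.1486]
 [ 0.3728 -0.0743]
 [ 0.4734  0.078 ]
 [ 0.4966  0.0556]
 [ 0.5419  0.0108]
 [ 0.5194  0.0333]
 [ 0.502   0.1086]
 [ 0.5263  0.0858]
 [ 0.5708  0.0406]
 [ 0.548   0.0626]]
side [[0.5393 0.0068]
 [0.5688 0.0361]
 [0.5157 0.0293]
 [0.5453 0.0589]
 [0.493  0.0519]
 [0.5225 0.0817]
 [0.4708 0.0744]
 [0.5001 0.1036]]
(333, 205) [77 80 83] [ 87 128 130]
(320, 225) [102 106 109] [115 128 131]
(355, 240) [ 95  98 100] [106 128 130]
(400, 220) [130 134 134] [142 127 130]
(300, 250) [129 132 132] [141 128 130]
(275, 190) [81 82 83] [ 89 128 129]
(318, 209) [144 147 153] [157 130 130]
(320, 226) [86 88 91] [ 96 129 130]
(340, 222) [88 90 94] [ 98 129 130]
(400, 200) [145 155 151] [162 125 133]
(300, 180) [145 155 151] [162 125 133]
(260, 230) [131 135 132] [143 126 130]
```

```bash
cat >> h.py <<'E'
GRID=np.array([(x,y) for x in(-.0205,.0205) for y in(-.048,-.016,.016,.048)])
def pose(cam,g):
    """g=(x,y,th): th = block yaw (own y axis at th+pi/2). nearest-point match of the wells"""
    w=block(cam,guess=g[:2]); g=np.array(g,float)
    for tol in(.03,.02,.014,.01,.01,.01):
        R=np.array([[np.cos(g[2]),-np.sin(g[2])],[np.sin(g[2]),np.cos(g[2])]]); t=GRID@R.T+g[:2]
        d=np.linalg.norm(w[:,None]-t,axis=2); j=d.argmin(1) if len(w) else []
        k=[i for i in range(len(w)) if d[i,j[i]]<tol]
        if len(k)<4: return g,len(k)
        P=GRID[j[k]] if True else 0; Q=w[k]; P0,Q0=P-P.mean(0),Q-Q.mean(0)
        a=np.arctan2((P0[:,0]*Q0[:,1]-P0[:,1]*Q0[:,0]).sum(),(P0*Q0).sum())
        R=np.array([[np.cos(a),-np.sin(a)],[np.sin(a),np.cos(a)]]); g=np.r_[Q.mean(0)-R@P.mean(0),a]
    return g,len(k)
def down(phi):
    a,b=np.cos(phi),np.sin(phi); return np.array([[-b,a,0],[a,b,0],[0,0,-1.]])
E
python3 - <<'E'
from h import *
for n in("scene","side"): print(n,pose(n,(.52,.058,.79)))
for phi in(1.97,1.97-np.pi):
    q=manip.solve_ik([.609,.070,.09],down(phi)); print(q)
    q=manip.solve_ik([.53,-.02,.09],down(phi)); print(q)
    for ph in(np.pi/2+.03,-np.pi/2+.03): print("push",manip.solve_ik([.40,.04,.075],down(ph)))
E
```

```text
scene (array([0.5223, 0.0593, 0.794 ]), 8)
side (array([0.5194, 0.0555, 0.7916]), 8)
[ 0.4992  0.9198 -1.082   1.5579  0.855   1.1964  1.2207]
[ 0.7411  0.781  -1.0798  1.7993  0.7889  1.0654  1.332 ]
push [ 0.7519  0.6043 -1.1326  2.1429  0.7419  0.8655  0.7634]
push [ 0.4647  0.4146 -0.7237  2.1506  0.4181  0.7168 -2.0794]
[ 0.2879  0.7313 -0.6613  1.5662  0.5023  1.0196 -1.6887]
[ 0.392   0.5522 -0.5175  1.8114  0.3467  0.869  -1.46  ]
push [ 0.7519  0.6043 -1.1326  2.1429  0.7419  0.8655  0.7634]
push [ 0.4647  0.4146 -0.7237  2.1506  0.4181  0.7168 -2.0794]
```

```bash
python3 - <<'E'
from h import *
R=down(1.97-np.pi)
manip.grasp(20)
manip.movep([.609,.070,.29],R)
manip.line_to([.609,.070,.087],speed=.12,until_force=10)
s=manip.sense(); print(s["tcp_pos"],s["time_s"],s["opening"],s["ft_force"])
c=imaging.read_camera("side"); cv2.imwrite("pics/s2.png",cv2.resize(c["img"][80:300,170:430],None,fx=2.5,fy=2.5))
hit=manip.line_to(np.array([.609,.070,.087])+.03*np.array([-.7,-.714,0]),speed=.05,until_force=25)
s=manip.sense(); print(hit,s["tcp_pos"],s["time_s"],s["ft_force"])
for n in("scene","side"): print(n,pose(n,(.52,.058,.79)))
E
```

```text
[0.6095 0.0702 0.0878] 5.6667 8.7787019622405e-05 [-0.4562  0.1639  0.6376]
False [0.5876 0.0483 0.0871] 6.4667 [0.648  0.9961 0.3168]
scene (array([0.52 , 0.058, 0.79 ]), 2)
side (array([0.5112, 0.0522, 0.6587]), 7)
```

View pics/s2.png

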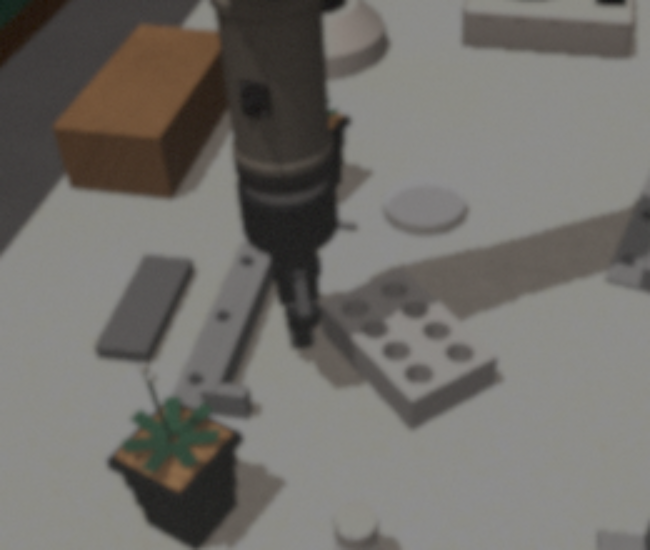

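The finger is down in the bay at crop (300,335), beside the block's far end, and the block turns clockwise as wanted. I'll go on in measured steps.

```bash
python3 - <<'E'
from h import *
g=np.array([.5112,.0522,.6587])
for i in range(8):
    if g[2]<.10: break
    d=min(.02,max(.006,(g[2]-.05)*.09))
    p=manip.sense()["tcp_pos"]; p[2]=.087
    th=g[2]-.1
    manip.line_to(p-d*np.array([np.cos(th),np.sin(th),0]),speed=.06)
    pr=g+[-.007,-.003,-.15*d/.012*.6]
    g2,n=pose("side",pr); print(d,manip.sense()["tcp_pos"],g2,n)
    if n<4: break
    g=g2
print(manip.sense()["time_s"],pose("scene",g))
E
```

```text
0.02 [0.5699 0.0381 0.087 ] [0.4973 0.0495 0.493 ] 8
0.02 [0.5509 0.0304 0.0869] [0.4825 0.0491 0.3595] 8
0.02 [0.5308 0.0253 0.0868] [0.4654 0.048  0.2141] 7
0.014771694831773877 [0.5157 0.0236 0.0869] [0.4532 0.0515 0.171 ] 5
0.010888668505117638 [0.5045 0.0229 0.087 ] [0.4438 0.0538 0.1109] 7
0.006 [0.4985 0.0228 0.0871] [0.4388 0.0549 0.0762] 7
9.35 (array([0.4404, 0.0569, 0.0393]), 4)
```

```bash
python3 - <<'E'
from h import *
R=down(-np.pi/2+.025); y0=.055
for x in (.335,.345,.355): print(x,manip.solve_ik([x,y0,.075],R) is not None, manip.solve_ik([x,y0,.25],R) is not None)
p=manip.sense()["tcp_pos"]
manip.line_to(p+[.012,0,0],speed=.08); manip.line_to([p[0]+.012,p[1],.25],speed=.2)
manip.release()
g=[pose(n,(.44,.056,.06)) for n in("scene","side")]; print(g)
manip.movep([.355,y0,.25],R)
g=[pose(n,(.44,.056,.06)) for n in("scene","side")]; print(g)
print(manip.sense()["time_s"],manip.sense()["tcp_pos"])
E
```

```text
0.335 True True
0.345 True True
0.355 True True
[(array([0.442 , 0.0583, 0.0863]), 4), (array([0.4399, 0.0527, 0.1109]), 7)]
[(array([0.442 , 0.0579, 0.0821]), 8), (array([0.4393, 0.0543, 0.0781]), 8)]
12.3333 [0.3566 0.0548 0.2506]
```

```bash
python3 - <<'E'
from h import *
manip.line_to([.355,.055,.076],speed=.15,until_force=10)
print(manip.sense()["tcp_pos"])
for x,y in((.42,.052),(.50,.045)):
    manip.line_to([x,y,.076],speed=.07,until_force=40)
    s=manip.sense(); print(s["tcp_pos"],s["ft_force"],s["time_s"])
    gx=x+.055
    for n in("scene","side"): print(n,pose(n,(gx,y,.03)))
c=imaging.read_camera("side"); a=c["img"][80:300,170:430]
d=imaging.read_camera("scene")["img"][150:300,190:400]
cv2.imwrite("pics/s3.png",np.hstack([cv2.resize(a,(400,338)),cv2.resize(d,(400,338))]))
E
```

```text
[0.3556 0.0552 0.0765]
[0.4181 0.0517 0.075 ] [-5.5323  0.7623 -0.2663] 14.725
scene (array([0.4756, 0.0542, 0.0239]), 8)
side (array([0.4733, 0.0509, 0.0298]), 8)
[0.5    0.0449 0.0761] [-2.6184  0.2741 -2.1557] 16.125
scene (array([0.5578, 0.0472, 0.0307]), 8)
side (array([0.557 , 0.0439, 0.039 ]), 8)
```

View pics/s3.png

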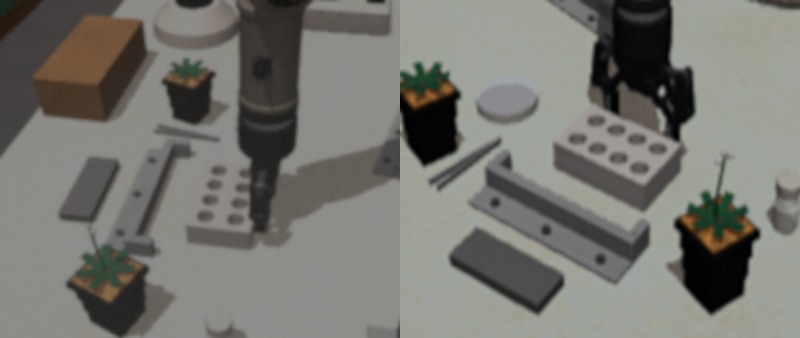

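The block is square to the fence, centred between the lugs and still clear of it. Next I push it home on force.

```bash
python3 - <<'E'
from h import *
print(manip.line_to([.545,.0435,.076],speed=.06,until_force=30),manip.sense()["tcp_pos"])
print(manip.line_to([.595,.043,.076],speed=.03,until_force=30))
s=manip.sense(); print(s["tcp_pos"],s["ft_force"],s["ft_torque"],s["time_s"])
for n in("scene","side"): print(n,pose(n,(s["tcp_pos"][0]+.057,.044,.03)))
d=imaging.read_camera("scene")["img"][180:280,200:360]; cv2.imwrite("pics/s4.png",cv2.resize(d,None,fx=4.5,fy=4.5,interpolation=cv2.INTER_CUBIC))
E
```

```text
False [0.5454 0.0436 0.0761]
True
[0.564  0.0436 0.0747] [0.1952 0.879  0.6654] [-0.0103 -0.0633  0.0272] 18.2083
scene (array([0.6214, 0.0462, 0.0293]), 8)
side (array([0.6191, 0.0434, 0.0023]), 8)
```

View pics/s4.png

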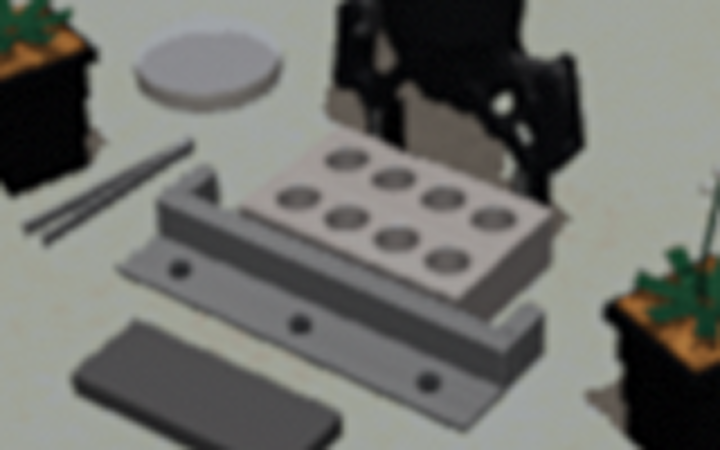

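The block sits at the fence between the lugs, and the contact came at the expected place. I'll press once more to seat both ends, then back off and check.

```bash
python3 - <<'E'
from h import *
for f in(30,45):
    print(manip.line_to([.59,.043,.076],speed=.025,until_force=f),manip.sense()["tcp_pos"])
p=manip.sense()["tcp_pos"]
manip.line_to([p[0]-.04,.043,.076],speed=.1); manip.line_to([p[0]-.04,.043,.25],speed=.2)
manip.movep([.36,-.05,.28],down(-np.pi/2+.025))
for n in("scene","side"): print(n,pose(n,(.62,.044,.03)))
s=manip.sense(); print(s["time_s"])
a=imaging.read_camera("side")["img"][160:250,210:330]; cv2.imwrite("pics/s5.png",cv2.resize(a,None,fx=6,fy=6,interpolation=cv2.INTER_CUBIC))
E
```

```text
True [0.5654 0.0436 0.073 ]
True [0.5673 0.0436 0.0719]
scene (array([0.6206, 0.0462, 0.0262]), 8)
side (array([0.6186, 0.0428, 0.0239]), 8)
22.3
```

View pics/s5.png

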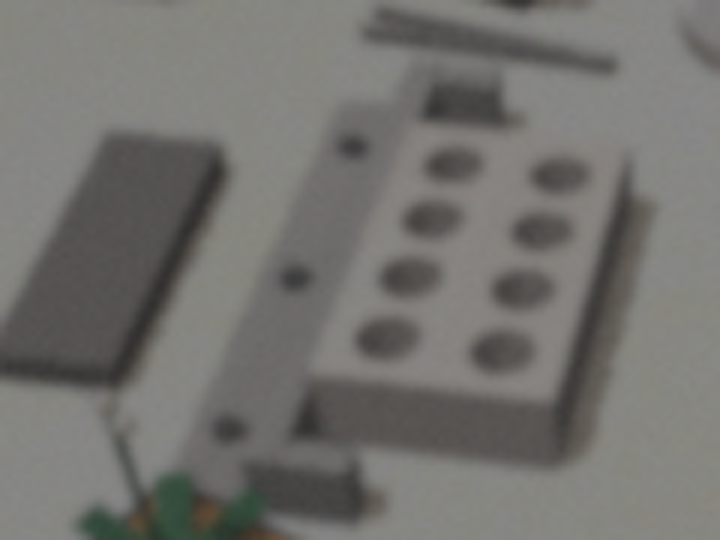

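The block is flush against the fence and roughly centred between the lugs, and both views give the same yaw of about 0.025. The arm is clear, so I'm handing it in.

```bash
python3 -c "
from workcell import manip
print(manip.job_done())"
```

```text
the job is handed in; nothing more can be done
None
```

The block was squared up while still clear of the fence, then pushed until a long side sat flush between the lugs; the job was handed in after about 22 s of robot time, and no verdict came back.

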